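# Slide the towel hanger round the bent rail

### The job

Thread the wooden towel hanger onto the free end of the bent steel rail, slide it round the bend without jamming or forcing it, and press it home, gently but definitely, against the white bumper of the black collar near the post, never pushing harder than about 10 newtons. Let go and leave it hanging there upright, and do not disturb the other things on the worktop.

Things in the scene. Friction and masses are not known exactly. Their poses are not given: they have to be found in the camera images.
- hanger: Loose brown wooden hanger block, about 120 g: 24 mm long along its own x (bore axis), 30 mm wide along y, 82 mm tall; origin under its centre, z up. Starts standing upright. Same either way round. Two pale towel pegs with balls stick out to +-y at 18 mm height (to 43.5 mm from the middle, ball tops at 25.5 mm). Pinch its two flat sides (closing along y) at bore height, from above.
- hanger_bore (a point): Middle of the hanger's bore, 60 mm above its underside and 22 mm below its top; axes as the hanger. The bore is straight, 12.5 mm wide, with slightly chamfered mouths, and runs right through the block along x.
- rail: Fixed towel rail: dark foot 96 mm across, post 18 mm thick at most, 10 mm round steel bar, level, centre line 170 mm above the worktop. Origin under the foot's centre, z up. In its frame the inner leg of the bar runs from the post along +x at y = 0 to x = 100 mm; there the bar bends 75 degrees to the right (clockwise from above), centre-line radius 40 mm, and goes on straight to the free tip.
- bend_center (a point): Centre of the bend's 40 mm arc (empty air), at (100, -40, 170) mm in the rail's frame; same axes as the rail. The arc ends and the straight outer leg begins at (138.6, -29.6) mm in the rail's frame, running along (0.259, -0.966).
- bar_end: The free tip of the bar: origin on the bar's centre line where the outer leg ends (a 5 mm half-round nose sticks out beyond it); x points inward along the outer leg (70 mm of straight bar, then the bend), z up.
- collar: Black clamp collar on the inner leg, 24 mm wide, 12 mm long, face 27 to 43 mm from the post axis. Origin in the middle of the face towards the bend, on the bar's centre line; axes as the rail (x away from the post). A white bumper ring, 19 mm wide, sticks out of this face by 4 to 12 mm, different each time and not in the state: feel for it. Neither gives way. Home: hanger pressed on the bumper.
- spice_jar: Loose spice jar, 46 mm in diameter, 106 mm tall, origin under its centre; bystander. It and the hanger may swap places.
- mug: Loose patterned mug, 94 mm tall; bystander.
- mill: Loose wooden pepper mill, 150 mm tall; bystander.
- measuring_cup: Loose clear measuring cup, 74 mm tall; bystander.
- salt: Loose wooden salt mill, 110 mm tall; bystander.
Mind the look-alikes: they are no part of the job. Several things look just like the hanger: the one meant starts farthest to the robot's left.

How it is judged:
On the way, in this order (a step that is already met when the one before it is completed fails the run):
1. the hanger is threaded on the outer leg of the bar (x of hanger_bore in the frame of bar_end between 0.012 and 0.07 m and y of hanger_bore in the frame of bar_end between -0.006 and 0.006 m and z of hanger_bore in the frame of bar_end between -0.006 and 0.006 m), for 0.1 s.
2. the hanger, past the bend, is pressed against the collar's bumper with at least 3 N for 0.2 s (contact force between hanger and collar above 3 N and x of hanger_bore in the frame of collar below 0.027 m), for 0.2 s.
At the end, for the whole second after the job is handed in: The hanger hangs at the bumper on the inner leg: bore middle 13 to 27 mm from the collar's face along the bar, within 6 mm of the bar's line sideways and 8 mm below to 6 mm above it, in line with the leg within 0.2 rad, upright within 0.26 rad, at rest and let go (x of hanger_bore in the frame of collar between 0.013 and 0.027 m and y of hanger_bore in the frame of collar between -0.006 and 0.006 m and z of hanger_bore in the frame of collar between -0.008 and 0.006 m and angle between the x axis of hanger and the x axis of rail, either way round below 0.2 rad and angle between hanger's own z axis and vertical below 0.26 rad and linear speed of hanger below 0.02 m/s); the robot touches nothing.
It fails at once if the hanger is forced: more than 14 N between it and the rail or its collar (contact force between hanger and rail above 14 N or contact force between hanger and collar above 14 N).
It fails at once if a bystander is pushed more than 30 mm or tipped (distance of any of spice_jar, mug, mill, measuring_cup, salt from where it was at the start of the episode above 0.03 m or angle between any of spice_jar, mug, mill, measuring_cup, salt's own z axis and vertical above 0.5 rad).
It also fails if it takes over 72 s, if anything falls off the work surface, if the arm or the gripper's body presses on something with over 40 N, if the wrist force passes 120 N, or if a joint passes its speed limit or range.

### The arm

A 6-joint arm with a two-finger parallel gripper is mounted at the origin on a cart in front of the work surface, level with it; the furniture and walls round the work are solid. World frame = base frame: x ahead of the robot, y to its left, z up, the work surface at z = 0. Lengths are in m, angles in rad, forces in N, time in s.
With the tool pointing down it reaches from about 0.375 to 0.925 m from the base axis. Payload 5.7 kg.
Tool frame: the origin (TCP) lies at the very end of the fingers, on their centre line; the grasp point (between the pads) lies 19 mm behind it (manip.hold_point_z is the distance from the TCP to the grasp point, in m); z points along the fingers, y is the line along which they close (so a half turn about z gives the same grasp; the last joint's range is limited). The gripper opens to 88 mm and grips with 3 to 60 N. Pads are 20 mm wide; open, the fingers measure 115 mm over their backs; the gripper's body (75 mm by 178 mm) begins 61 mm behind the grasp point.
Start: joints at [-1.242, 0.359, 1.51, -0, 1.272, -0.115], TCP at [0.258, -0.542, 0.223] pointing down, gripper open.
Joint ranges: [-2.97, 2.97], [-1.01, 2.36], [0.21, 2.38], [-0.96, 4.11], [0.2, 2.71], [-2.98, 2.98]. Speed limits (rad/s): [2.39, 2.39, 3.14, 3.14, 3.14, 3.14].

### API

Orientations are given as a rotation vector (axis times angle).
In Python, from workcell import manip gives the robot as it stands.
- The arm moves only by the tool play_rows, never from a script. Its argument "commands" is a list that holds one entry, the list of rows, each a list of 5 numbers: the shift along the world's x, y, z each as a share of 0.1 m, from -1 to 1, then the turn about the world's z as a share of pi/2 rad, from -1 to 1, then the closure, from 0 (fully open) to 1 (shut). In form: [[[x, y, z, yaw, hand], ...]]. A call has 1 to 12 rows; each row is the pose to reach, as a shift and turn from the pose commanded when the call began; what a row does not reach only later rows make up. A row lasts 1/10 s, in which the tool goes at most 50 mm and 8.59 degrees, less where a joint would pass 70% of its speed; a pose out of reach is approached as far as the arm can. A call with a number of a shift or a turn outside -1 to 1 is refused whole. A call with a gripper value outside its range is refused whole. The fingers move at their own pace and stop on an object; "newtons" is the grip in N (left out, the last holds). Time passes only in rows, so rows that repeat a pose let the fingers close. It gives the time, the measured TCP pose, the force, the opening and the grip force at its end, in the units of the state.
- manip.get_state(): the state, without advancing time (a new reading comes with each control period).
- manip.read_camera(name): name is "scene" or "top"; returns a dict with "frame" (384x512x3 uint8, red, green, blue), "z_map" (384x512 float32, m along the optical axis (not along the pixel's ray), 0 where there is no reading), "fx", "fy", "cx", "cy" (pixels), "dist" ([k1, k2, p1, p2, k3] as OpenCV has them; the pictures are not rectified), "rvec" (rotation vector, rad) and "tvec" (3), from world to camera coordinates, as OpenCV has them. Camera axes: x right, y down, z forward; pixel columns grow to the right and rows downward; lengths in m; the calibration is good to about 2 mm. A picture is of the moment at which its call begins.
- manip.hand_in(): hands the job in; it is judged then, once.
The state is a dict: "clock": time; "joint_positions": joint angles; "joint_vel": joint speeds; "joint_torque": joint torques, N m; "eef_pos": TCP position; "orientation": TCP orientation; "wrist_force": force on the tool from outside, world axes, zero at the start; "ft_torque": the same for the moment, N m; "gripper_width": opening from 0.0 (shut) to 1.0 (fully open); "finger_force": force on a finger pad.
Only numpy, scipy, OpenCV 4.12 (cv2) and the standard library are available. Lean on these libraries where they do the work, as an engineer would, in place of code of your own. Each camera call takes 0.05 s, during which the arm holds its last target. There are 200 camera calls.

## Working session

There is one attempt and no reset: what is moved stays moved. The work goes in short steps, Python scripts to look and compute and a tool call to move; the robot and the scene stay as the last step left them, time stands still between calls to the robot, and variables do not carry over. Pictures are saved under pics/ and viewed, at most 10 in all, crops included, and the job is handed in when it is done.

Besides the shell and the picture viewer there is one more tool, called after "Call:" as name([rows], argument=value, ...), one row to a line, values as JSON. play_rows: Moves the arm, as the interface text tells. Its arguments: {"type":"object","properties":{"commands":{"type":"array"},"newtons":{"type":"number"}},"required":["commands"]}

```bash
mkdir -p pics; cat > h.py <<'E'
import numpy as np, cv2
from workcell import manip
def cam(n):
    c=manip.read_camera(n); c['K']=np.array([[c['fx'],0,c['cx']],[0,c['fy'],c['cy']],[0,0,1.]])
    c['R']=cv2.Rodrigues(np.array(c['rvec'],float))[0]; c['t']=np.array(c['tvec'],float); c['d']=np.array(c['dist'],float); return c
def rays(c,uv):
    p=cv2.undistortPoints(np.array(uv,float).reshape(-1,1,2),c['K'],c['d']).reshape(-1,2)
    d=np.c_[p,np.ones(len(p))]; return -c['R'].T@c['t'], d@c['R'], d
def plane(c,uv,z):
    o,w,_=rays(c,uv); return o+w*((z-o[2])/w[:,2])[:,None]
def cloud(c):
    v,u=np.mgrid[:384,:512]; o,w,_=rays(c,np.c_[u.ravel(),v.ravel()])
    return (o+w*c['z_map'].reshape(-1,1)).reshape(384,512,3)
def proj(c,X): return cv2.projectPoints(np.array(X,float).reshape(-1,1,3),c['R'],c['t'],c['K'],c['d'])[0].reshape(-1,2)
def save(c,f,crop=None,s=1):
    im=c['frame'][:,:,::-1]
    if crop: im=im[crop[1]:crop[3],crop[0]:crop[2]]
    cv2.imwrite('pics/'+f,cv2.resize(im,None,fx=s,fy=s,interpolation=cv2.INTER_CUBIC))
E
python3 - <<'E'
from h import *
for n in('scene','top'):
    c=cam(n); save(c,n+'0.png',s=1.5); print(n,-c['R'].T@c['t'],c['R'][2],c['fx'])
    np.savez(n+'0.npz',cl=cloud(c),frame=c['frame'])
s=manip.get_state(); print(s['eef_pos'],s['orientation'],s['wrist_force'],s['clock'],manip.hold_point_z)
E
```

```text
scene [-0.15503467  0.67569286  0.67037937] [ 0.65257795 -0.58160029 -0.48567801] 375.54441376471857
top [0.48207933 0.03889787 0.98248298] [ 0.06680395 -0.01519718 -0.99765038] 367.5776499457462
[ 0.257409   -0.54130032  0.22190765] [-3.06297298e+00 -6.91063404e-01  2.75465803e-04] [-0.41553143  0.16119144  0.58461276] 0.1 0.0187
```

View pics/scene0.png

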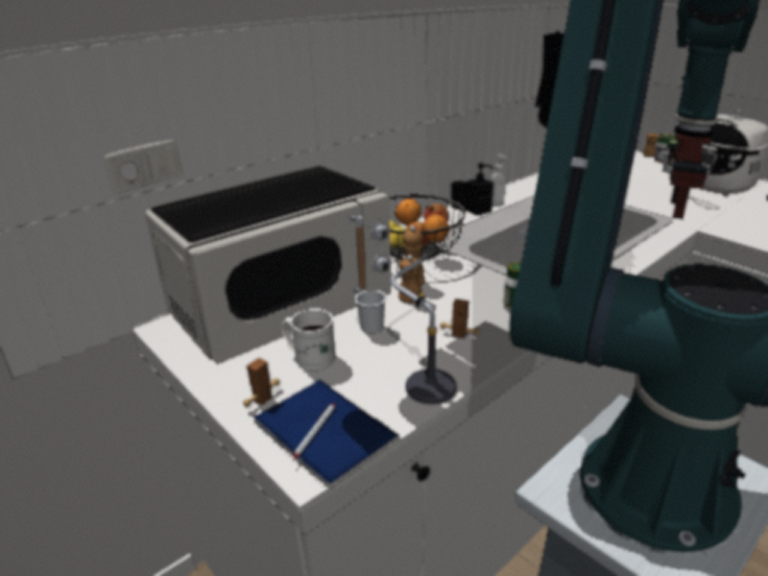

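View pics/top0.png

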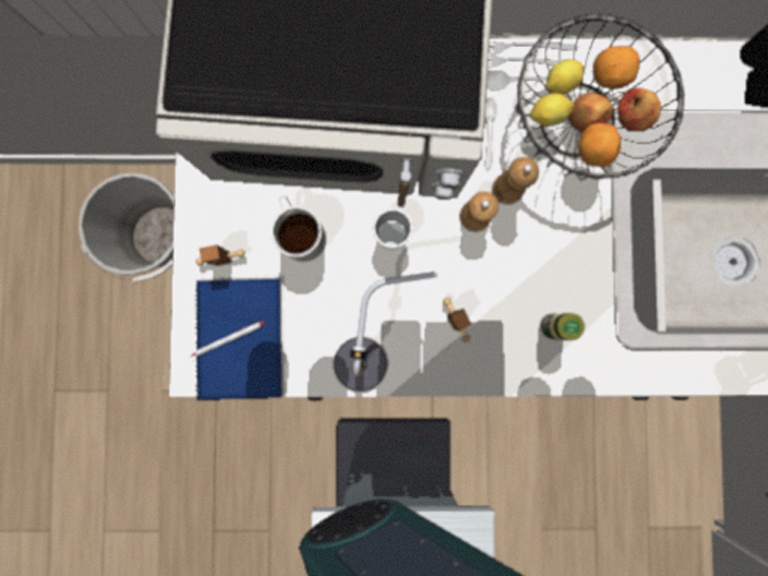

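The scene shows the left hanger at about (260,382) and the rail foot at (430,385). In the top view the left hanger is at (213,255), the look-alike at (458,318), and the bar runs from (360,360) through the bend near (370,290) to the tip at (435,273). Next I'll measure these.

```bash
python3 - <<'E'
from h import *
T=np.load('top0.npz');cl=T['cl'];f=T['frame'].astype(int)
S=np.load('scene0.npz')
c=cam('top'); cs=cam('scene')
hsv=cv2.cvtColor(c['frame'],cv2.COLOR_RGB2HSV)
# hanger region top
sub=np.zeros((384,512),bool); sub[155:185,125:170]=1
z=cl[...,2]
for lo,hi in((.07,.09),(.012,.03)):
    m=sub&(z>lo)&(z<hi); P=cl[m]; print('hang',lo,m.sum(),P.mean(0),P.min(0),P.max(0))
m=(sub&(z>.07)&(z<.095)).astype(np.uint8)
v,u=np.nonzero(m); X=plane(c,np.c_[u,v],.082)[:,:2]; print('toprect',cv2.minAreaRect((X*1000).astype(np.float32)))
m=sub&(z>.012)&(z<.03);v,u=np.nonzero(m);X=plane(c,np.c_[u,v],.02)[:,:2]; print('pegs',cv2.minAreaRect((X*1000).astype(np.float32)))
# bar
sub[:]=0; sub[165:250,225:300]=1
m=sub&(z>.15)&(z<.2); v,u=np.nonzero(m); X=plane(c,np.c_[u,v],.17); print('bar',m.sum(),cl[m][:,2].mean())
for vv in range(175,252,5):
    k=v==vv
    if k.any(): print('row',vv,u[k].min(),u[k].max(),X[k].mean(0)[:2].round(4))
for uu in range(245,296,4):
    k=u==uu
    if k.any(): print('col',uu,v[k].min(),v[k].max(),X[k].mean(0)[:2].round(4))
print('tip',X[X[:,1].argmin()])
# microwave etc.
for n,(a,b,d,e) in dict(mw=(10,100,115,320),cup=(138,166,248,275),tong=(105,138,262,275),mug=(138,170,180,216)).items():
    P=cl[a:b,d:e].reshape(-1,3);P=P[P[:,2]>.03]; print(n,P.min(0).round(3),P.max(0).round(3))
cl2=S['cl']
save(c,'t1.png',(215,160,315,260),6)
E
```

```text
hang 0.07 125 [0.59025131 0.32133104 0.08094362] [0.57705241 0.30601906 0.0703908 ] [0.60460244 0.33786256 0.08536582]
hang 0.012 89 [0.59142598 0.31349275 0.02227311] [0.57749208 0.2797845  0.0134126 ] [0.60433159 0.36588048 0.02948058]
toprect ((589.917236328125, 320.8666687011719), (22.855304718017578, 32.998905181884766), 11.527085304260254)
pegs ((589.8547973632812, 321.9270935058594), (21.853282928466797, 86.66374206542969), 15.002187728881836)
bar 509 0.17418750459039495
row 180 289 289 [ 0.5543 -0.0375]
row 185 256 285 [0.5431 0.0036]
row 190 247 254 [0.5319 0.048 ]
row 195 243 248 [0.5209 0.059 ]
row 200 241 245 [0.5098 0.0645]
row 205 241 244 [0.4988 0.0656]
row 210 240 244 [0.4877 0.0666]
row 215 239 243 [0.4767 0.0688]
row 220 239 242 [0.4658 0.0699]
row 225 238 242 [0.4548 0.0709]
row 230 238 241 [0.4439 0.072 ]
row 235 234 244 [0.4329 0.073 ]
row 240 236 240 [0.422  0.0752]
row 245 236 239 [0.4112 0.0762]
col 245 192 201 [0.5175 0.0601]
col 249 188 193 [0.5308 0.0513]
col 253 186 190 [0.5364 0.0424]
col 257 185 189 [0.5386 0.0336]
col 261 184 188 [0.5408 0.0247]
col 265 184 187 [0.542  0.0158]
col 269 183 187 [0.5431 0.007 ]
col 273 183 186 [ 0.5442 -0.0019]
col 277 182 186 [ 0.5453 -0.0108]
col 281 182 185 [ 0.5465 -0.0197]
col 285 181 185 [ 0.5476 -0.0286]
col 289 180 184 [ 0.5498 -0.0375]
tip [ 0.55205058 -0.04195644  0.17      ]
mw [ 0.482 -0.101  0.041] [0.896 0.341 0.982]
cup [ 0.482 -0.01   0.03 ] [0.669 0.053 0.982]
tong [ 0.671 -0.012  0.03 ] [0.707 0.024 0.242]
mug [0.482 0.039 0.03 ] [0.666 0.218 0.982]
```

View pics/t1.png

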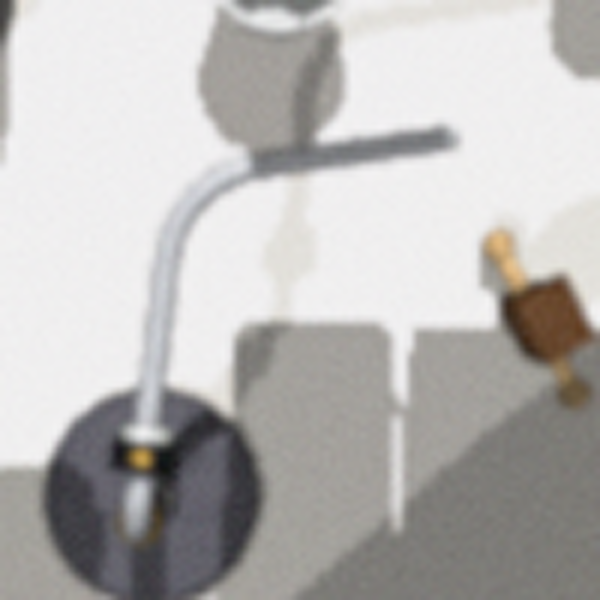

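Call:
play_rows([
  [[0.2, 0.4, 0.4, 0, 0], [0.37, 0.96, 0.8, 0, 0], [0.37, 0.96, 0.8, 0, 0]],
])

```text
clock: 0.5
eef_pos: [0.2954, -0.4441, 0.3043]
orientation: [3.064, 0.692, 0.001]
wrist_force: [0.5, -0.7, -0.1]
gripper_width: 0.999
finger_force: 0.0
```

Call:
play_rows([
  [[0.2, 0.5, 0.4, -0.06, 0], [0.37, 0.96, 0.6, -0.127, 0], [0.37, 0.96, 0.6, -0.127, 0]],
])

```text
clock: 0.8
eef_pos: [0.3328, -0.3473, 0.3651]
orientation: [3.117, 0.381, 0.004]
wrist_force: [0.2, -0.2, 0.1]
gripper_width: 0.998
finger_force: 0.0
```

Call:
play_rows([
  [[0.2, 0.5, 0, 0, 0], [0.37, 0.96, 0, 0, 0], [0.37, 0.96, 0, 0, 0]],
])

```text
clock: 1.1
eef_pos: [0.3695, -0.2489, 0.3628]
orientation: [-3.115, -0.39, -0.002]
wrist_force: [0.2, -0.4, 0.7]
gripper_width: 1.002
finger_force: 0.0
```

```bash
python3 - <<'E'
from h import *
cl=np.load('top0.npz')['cl']
for y in np.arange(.16,.42,.04):
    k=(abs(cl[...,1]-y)<.02)&(cl[...,2]>.1)&(cl[...,2]<.5)&(cl[...,0]>.56); P=cl[k]
    if len(P): print(y.round(2),P[:,0].min().round(3),P[:,2].max().round(3), P[P[:,0].argmin()].round(3))
k=(cl[...,2]>.05)&(cl[...,1]>.11)&(cl[...,1]<.25)&(cl[...,0]<.66)&(cl[...,0]>.5)&(cl[...,2]<.3);print(cl[k].min(0),cl[k].max(0))
S=np.load('scene0.npz')['cl'];k=(S[...,0]<.75)&(S[...,0]>.6)&(S[...,1]>-.1)&(S[...,1]<.4)&(S[...,2]>.12)&(S[...,2]<.3);P=S[k];print(np.percentile(P,[0,1,5],0))
s=manip.get_state();print(s['eef_pos'],s['orientation'],s['wrist_force'],s['clock'])
E
```

```text
0.16 0.712 0.268 [0.712 0.145 0.209]
0.2 0.715 0.269 [0.715 0.181 0.247]
0.24 0.718 0.269 [0.718 0.228 0.21 ]
0.28 0.721 0.269 [0.721 0.262 0.253]
0.32 0.723 0.269 [0.723 0.3   0.11 ]
0.36 0.726 0.259 [0.726 0.341 0.165]
0.4 1.004 0.108 [1.004 0.417 0.106]
[0.58487167 0.13742514 0.05039418] [0.65988347 0.21844448 0.09857902]
[[ 0.67070545 -0.09843294  0.12001836]
 [ 0.67570107 -0.08916947  0.12174691]
 [ 0.69825732 -0.06304649  0.12827026]]
[ 0.3694833  -0.24893266  0.36278856] [-3.11498715e+00 -3.90229908e-01 -1.84746734e-03] [ 0.21449191 -0.38655156  0.71909547] 1.1
```

Call:
play_rows([
  [[0.2, 0.5, 0, 0, 0], [0.37, 0.96, 0, 0, 0]],
])

```text
clock: 1.3
eef_pos: [0.4048, -0.1605, 0.3626]
orientation: [3.118, 0.378, 0.0]
wrist_force: [0.5, -0.5, -0.5]
gripper_width: 0.999
finger_force: 0.0
```

Call:
play_rows([
  [[0.2, 0.5, 0, 0, 0], [0.37, 0.96, 0, 0, 0]],
])

```text
clock: 1.5
eef_pos: [0.441, -0.0662, 0.3626]
orientation: [3.118, 0.381, 0.0]
wrist_force: [0.6, -0.3, -0.2]
gripper_width: 1.006
finger_force: 0.0
```

Call:
play_rows([
  [[0.2, 0.5, 0, 0, 0], [0.37, 0.96, 0, 0, 0]],
])

```text
clock: 1.7
eef_pos: [0.4772, 0.0274, 0.3627]
orientation: [3.118, 0.382, 0.001]
wrist_force: [1.3, -0.2, 0.2]
gripper_width: 1.004
finger_force: 0.0
```

Call:
play_rows([
  [[0.2, 0.5, 0, 0, 0], [0.37, 0.96, 0, 0, 0]],
])

```text
clock: 1.9
eef_pos: [0.5133, 0.1207, 0.3625]
orientation: [3.118, 0.383, 0.0]
wrist_force: [1.1, -0.9, -0.1]
gripper_width: 1.006
finger_force: 0.0
```

Call:
play_rows([
  [[0.2, 0.5, 0, 0, 0], [0.37, 0.96, 0, 0, 0]],
])

```text
clock: 2.1
eef_pos: [0.5494, 0.214, 0.3623]
orientation: [3.118, 0.383, 0.0]
wrist_force: [1.0, -0.8, 0.0]
gripper_width: 1.004
finger_force: 0.0
```

Call:
play_rows([
  [[0.2, 0.5, 0, 0, 0], [0.37, 0.94, -0.5, 0, 0], [0.37, 0.94, -1, 0, 0], [0.37, 0.94, -1, 0, 0], [0.37, 0.94, -1, 0, 0]],
])

```text
clock: 2.6
eef_pos: [0.5839, 0.3059, 0.2581]
orientation: [3.116, 0.384, -0.012]
wrist_force: [-0.2, 0.4, 0.4]
gripper_width: 0.999
finger_force: 0.0
```

```bash
python3 - <<'E'
from h import *
s=manip.get_state();R=cv2.Rodrigues(np.array(s['orientation']))[0];print(s['eef_pos'],np.degrees(np.arctan2(R[1,1],R[0,1])),R[:,2],s['joint_positions'],s['wrist_force'],s['clock'])
c=cam('scene'); save(c,'s2.png',(120,190,300,320),4)
X=[[.59,.3215,.082],[.59,.3215,0]]; print(proj(c,X))
E
```

```text
[0.58385118 0.30590377 0.25811102] -75.95802895464924 [-0.0071243  -0.00298801 -0.99997016] [ 3.77980566e-01  4.22124999e-01  1.32007776e+00 -1.49913315e-04
  1.40711408e+00  1.70372773e+00] [-0.20607495  0.44394214  0.3962616 ] 2.6
[[171.54202783 243.00865381]
 [175.74351392 267.1156766 ]]
```

View pics/s2.png

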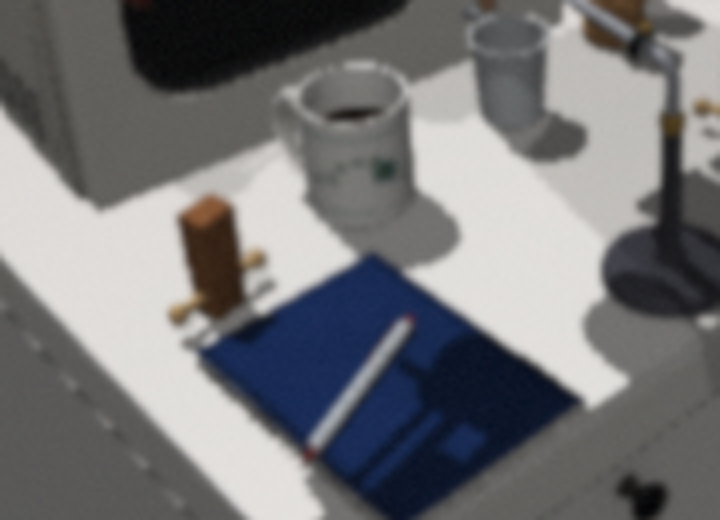

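The crop shows the hanger top at about (208,208), matching its projection of (206,212), with the mug well clear. I'll descend.

Call:
play_rows([
  [[0.06, 0.155, 0, 0, 0], [0.06, 0.155, -0.4, 0, 0], [0.06, 0.155, -0.8, 0, 0], [0.06, 0.155, -1, 0, 0], [0.06, 0.155, -1, 0, 0], [0.06, 0.155, -1, 0, 0]],
])

```text
clock: 3.25
eef_pos: [0.5931, 0.322, 0.1648]
orientation: [-3.118, -0.382, -0.004]
wrist_force: [0.1, 1.0, 0.8]
gripper_width: 1.002
finger_force: 0.0
```

```bash
python3 - <<'E'
from h import *
s=manip.get_state();R=cv2.Rodrigues(np.array(s['orientation']))[0];print(s['eef_pos'],np.degrees(np.arctan2(R[1,1],R[0,1])),R[:,2])
E
```

```text
[0.593111   0.32195575 0.16478757] -76.04341866902259 [ 0.00269438  0.0010967  -0.99999577]
```

Call:
play_rows([
  [[-0.03, 0, -0.3, 0, 0], [-0.03, 0, -0.6, 0, 0], [-0.03, 0, -0.9, 0, 0], [-0.03, 0, -1, 0, 0], [-0.03, 0, -1, 0, 0]],
])

```text
clock: 3.75
eef_pos: [0.5891, 0.3221, 0.0632]
orientation: [-3.118, -0.382, -0.0]
wrist_force: [0.2, 0.3, -0.4]
gripper_width: 1.001
finger_force: 0.0
```

Call:
play_rows([
  [[0, 0, -0.1, 0, 0], [0, 0, -0.22, 0, 0], [0, 0, -0.22, 0, 0], [0, 0, -0.22, 0, 0], [0, 0, -0.22, 0, 0]],
])

```text
clock: 4.25
eef_pos: [0.5889, 0.3222, 0.041]
orientation: [-3.118, -0.383, -0.001]
wrist_force: [0.4, -1.0, -0.4]
gripper_width: 1.002
finger_force: 0.0
```

```bash
python3 - <<'E'
from h import *
s=manip.get_state();print(s['eef_pos'],s['wrist_force'],s['clock'])
c=cam('top'); save(c,'t3.png',(100,110,240,230),5); print(proj(c,[[.59,.3215,.082]]))
E
```

```text
[0.58888192 0.32223683 0.04102321] [ 0.4014461  -1.00079956 -0.43438109] 4.25
[[139.52692279 168.505261  ]]
```

View pics/t3.png

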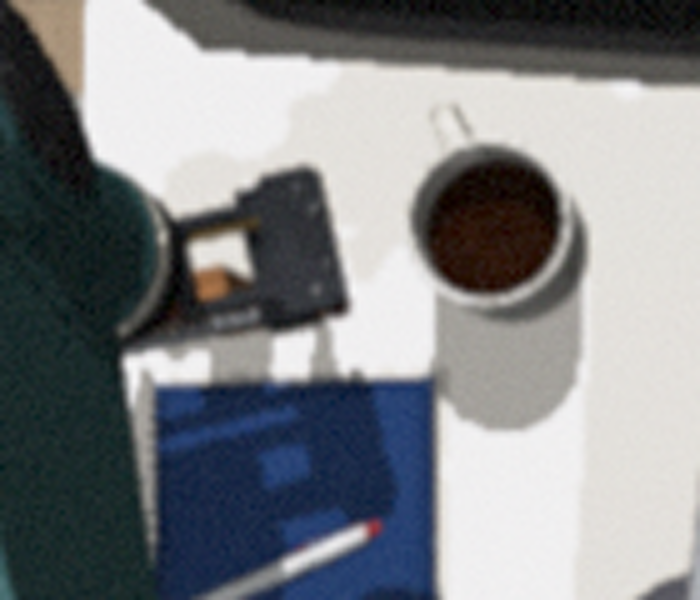

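The hanger's orange-brown top is between the open fingers at about (215,285). I'll close gently and lift.

Call:
play_rows([
  [[0, 0, 0, 0, 0.5], [0, 0, 0, 0, 0.7], [0, 0, 0, 0, 0.8], [0, 0, 0, 0, 0.8], [0, 0, 0, 0, 0.8], [0, 0, 0, 0, 0.8], [0, 0, 0, 0, 0.8], [0, 0, 0, 0, 0.8], [0, 0, 0, 0, 0.8]],
], newtons=14)

```text
clock: 5.2
eef_pos: [0.5886, 0.322, 0.0406]
orientation: [-3.118, -0.383, -0.0]
wrist_force: [-0.1, -0.3, -0.4]
gripper_width: 0.343
finger_force: 13.9
```

Call:
play_rows([
  [[0, 0, 0.1, 0, 0.8], [0, 0, 0.4, 0, 0.8], [0, 0, 0.7, 0, 0.8], [0, 0, 1, 0, 0.8], [0, 0, 1, 0, 0.8]],
])

```text
clock: 5.7
eef_pos: [0.5916, 0.3235, 0.146]
orientation: [-3.116, -0.383, -0.013]
wrist_force: [0.9, 0.9, -1.6]
gripper_width: 0.342
finger_force: 13.9
```

Call:
play_rows([
  [[0, 0, 0.4, 0, 0.8], [0, 0, 0.8, 0.05, 0.8], [0, -0.2, 1, 0.14, 0.8], [0, -0.5, 1, 0.23, 0.8], [0, -0.8, 1, 0.3, 0.8], [0, -1, 1, 0.3, 0.8]],
])

```text
clock: 6.3
eef_pos: [0.5877, 0.2203, 0.2399]
orientation: [2.941, 1.104, -0.003]
wrist_force: [-0.1, 0.4, -1.6]
gripper_width: 0.346
finger_force: 13.9
```

Call:
play_rows([
  [[0, -0.3, 0.5, 0.09, 0.8], [-0.1, -0.6, 0.5, 0.18, 0.8], [-0.1, -1, 0.5, 0.27, 0.8], [-0.1, -1, 0.5, 0.3, 0.8]],
])

```text
clock: 6.7
eef_pos: [0.578, 0.1178, 0.2904]
orientation: [2.602, 1.758, -0.003]
wrist_force: [-0.4, 0.1, -1.6]
gripper_width: 0.34
finger_force: 13.9
```

Call:
play_rows([
  [[0, -0.3, 0, 0.09, 0.8], [-0.1, -0.6, 0, 0.18, 0.8], [-0.1, -1, 0, 0.27, 0.8], [-0.1, -1, 0, 0.3, 0.8]],
])

```text
clock: 7.1
eef_pos: [0.5677, 0.018, 0.2897]
orientation: [2.121, 2.318, -0.004]
wrist_force: [0.1, 0.4, -1.4]
gripper_width: 0.339
finger_force: 13.9
```

Call:
play_rows([
  [[0, -0.3, 0, 0.036, 0.8], [-0.1, -0.6, 0, 0.036, 0.8], [-0.1, -1, 0, 0.036, 0.8], [-0.1, -1, 0, 0.036, 0.8], [-0.1, -1, 0, 0.036, 0.8]],
])

```text
clock: 7.6
eef_pos: [0.558, -0.0784, 0.2898]
orientation: [-2.058, -2.372, 0.0]
wrist_force: [0.2, 0.1, -2.1]
gripper_width: 0.342
finger_force: 13.9
```

```bash
cat >> h.py <<'E'
TIP=np.array([.5495,-.0385]);PSI=np.radians(-6.85)
def where():
    s=manip.get_state();R=cv2.Rodrigues(np.array(s['orientation']))[0];p=np.array(s['eef_pos'])
    g=p-R[:,2]*.0187
    print('grasp',g.round(4),'yaw_y',np.degrees(np.arctan2(R[1,1],R[0,1])).round(2),'tilt',R[:2,2].round(4),'F',np.round(s['wrist_force'],2),'T',np.round(s['ft_torque'],2),'w',s['gripper_width'],'t',s['clock'])
    a=PSI-np.radians(75);d=-np.array([np.cos(a),np.sin(a)]);r=g[:2]-TIP
    print('in bar_end',(r@d).round(4),(-d[1]*r[0]+d[0]*r[1]).round(4)); return s,g
E
python3 - <<'E'
from h import *
where()
cl=np.load('top0.npz')['cl']
k=(cl[...,0]>.5)&(cl[...,0]<.68)&(cl[...,1]>-.2)&(cl[...,1]<-.045)&(cl[...,2]>.08)&(cl[...,2]<.3);print(cl[k].min(0),cl[k].max(0))
c=cam('scene');save(c,'s4.png',(210,90,350,210),5);cl=cloud(c)
print(proj(c,[[.5495,-.0385,.17],[.5396,.0308,.17],[.4352,.0732,.17]]))
E
```

```text
grasp [ 0.558  -0.0784  0.3085] yaw_y 8.12 tilt [-0.0014  0.0008] F [ 0.17  0.12 -2.12] T [-0.07 -0.11  0.01] w 0.3417635346279486 t 7.6
in bar_end -0.0407 -0.0028
[ 0.5005843  -0.15186356  0.08237046] [ 0.67992225 -0.04787829  0.19898178]
[[279.66142315 174.39122974]
 [265.00721157 183.14829144]
 [280.62388329 201.77948357]]
```

View pics/s4.png

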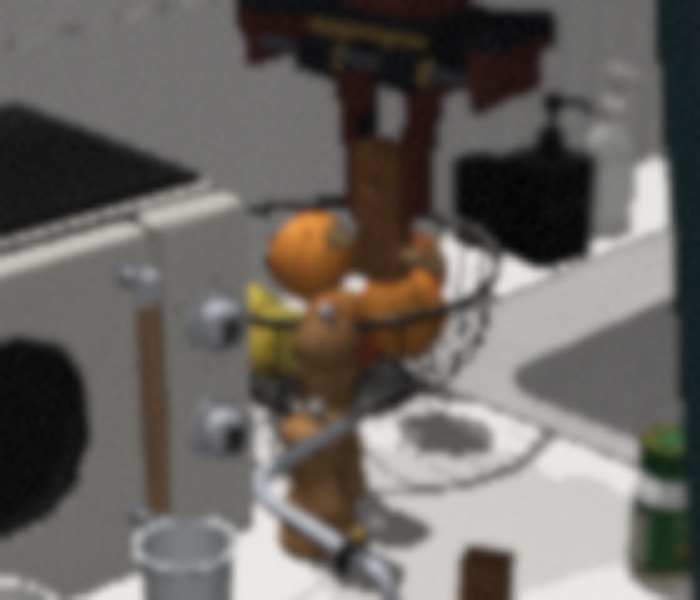

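The crop shows the hanger held upright at about (385,210). The bar tip at about (350,418) agrees with its projection of (348,422). I'll check the mill clearance before lowering.

```bash
python3 - <<'E'
from h import *
cl=np.load('top0.npz')['cl']
for lo in (.06,.09,.12,.15,.18):
    k=(cl[...,0]>.555)&(cl[...,0]<.68)&(cl[...,1]>-.2)&(cl[...,1]<-.045)&(cl[...,2]>lo)&(cl[...,2]<.3);P=cl[k];print(lo,len(P),P.min(0).round(3),P.max(0).round(3)) if len(P) else 0
E
```

```text
0.06 340 [ 0.645 -0.152  0.072] [ 0.68  -0.048  0.199]
0.09 303 [ 0.645 -0.152  0.09 ] [ 0.68  -0.048  0.199]
0.12 40 [ 0.675 -0.074  0.12 ] [ 0.679 -0.048  0.199]
0.15 39 [ 0.675 -0.074  0.173] [ 0.679 -0.048  0.199]
0.18 36 [ 0.675 -0.074  0.182] [ 0.679 -0.048  0.199]
```

Call:
play_rows([
  [[-0.02, 0, -0.2, 0, 0.8], [-0.03, 0.05, -0.4, 0, 0.8], [-0.03, 0.05, -0.5, 0, 0.8], [-0.03, 0.05, -0.5, 0, 0.8]],
])

```text
clock: 8.05
eef_pos: [0.5544, -0.0716, 0.239]
orientation: [-2.052, -2.374, 0.002]
wrist_force: [-0.1, 0.0, -0.9]
gripper_width: 0.34
finger_force: 13.9
```

Call:
play_rows([
  [[0, -0.01, -0.3, 0, 0.8], [0, -0.02, -0.6, 0, 0.8], [0, -0.02, -0.87, 0, 0.8], [0, -0.02, -0.87, 0, 0.8], [0, -0.02, -0.87, 0, 0.8], [0, -0.02, -0.87, 0, 0.8]],
])

```text
clock: 8.65
eef_pos: [0.5572, -0.0752, 0.1556]
orientation: [2.054, 2.373, 0.002]
wrist_force: [-0.0, 0.4, -1.3]
gripper_width: 0.343
finger_force: 13.9
```

```bash
python3 - <<'E'
from h import *
where()
c=cam('scene');save(c,'s5.png',(230,110,330,210),6)
X=[[.5495,-.0385,.17],[.5396,.0308,.17],[.5545,-.0731,.17]]
print(proj(c,X))
c=cam('top');save(c,'t5.png',(215,130,335,230),6)
E
```

```text
grasp [ 0.5571 -0.0752  0.1743] yaw_y 8.25 tilt [ 0.0031 -0.0009] F [-0.01  0.35 -1.34] T [-0.   -0.04  0.  ] w 0.34286331756173727 t 8.65
in bar_end -0.0374 -0.0024
[[279.66142315 174.39122974]
 [265.00721157 183.14829144]
 [286.50690643 170.28716228]]
```

View pics/s5.png

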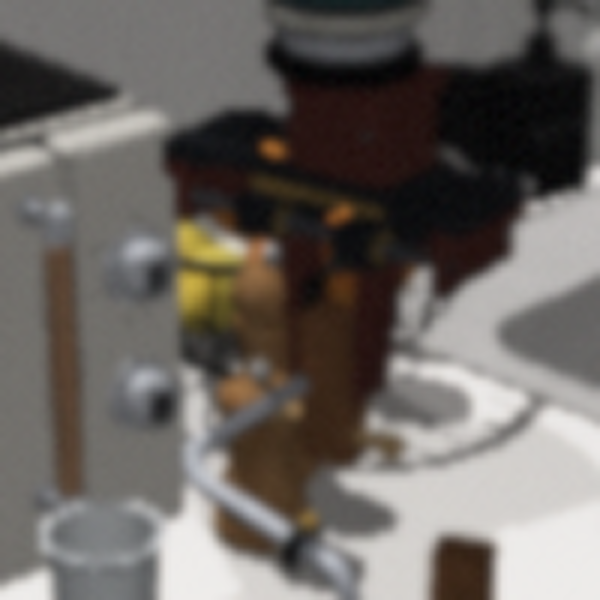

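View pics/t5.png

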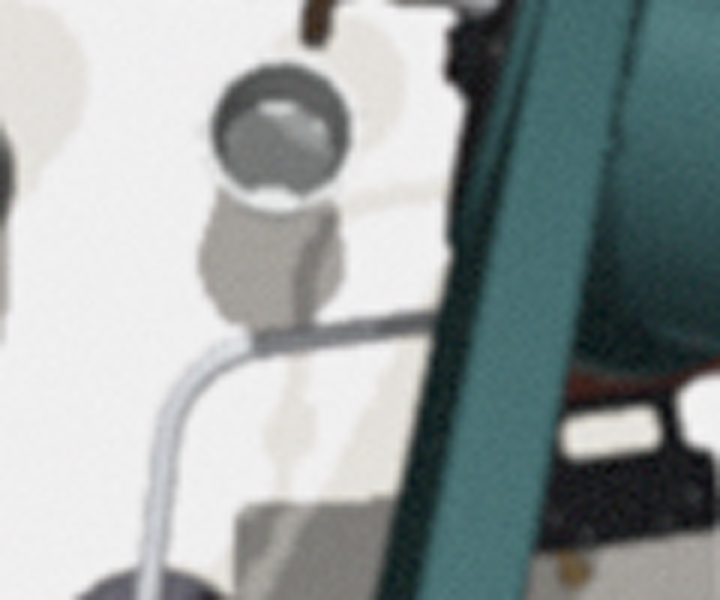

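The scene crop shows the hanger at about (330,370) in line with the bar tip at (302,383). The arm hides the tip in the top view. I'll let the arm settle and correct.

Call:
play_rows([
  [[0, 0, 0, 0, 0.8], [0, 0, 0, 0, 0.8], [0, 0, 0, 0, 0.8]],
])

```text
clock: 9.05
eef_pos: [0.5557, -0.075, 0.154]
orientation: [2.056, 2.375, 0.0]
wrist_force: [0.1, -0.5, -1.3]
gripper_width: 0.343
finger_force: 13.9
```

```bash
python3 - <<'E'
from h import *
where()
E
```

```text
grasp [ 0.5557 -0.0749  0.1727] yaw_y 8.24 tilt [ 0.0005 -0.0002] F [ 0.05 -0.52 -1.35] T [-0.04 -0.05 -0.02] w 0.3429364902478412 t 9.05
in bar_end -0.037 -0.001
```

Call:
play_rows([
  [[-0.01, 0, -0.03, 0, 0.8], [-0.01, 0, -0.03, 0, 0.8], [-0.01, 0, -0.03, 0, 0.8], [-0.02, 0.07, -0.03, 0, 0.8], [-0.03, 0.14, -0.03, 0, 0.8], [-0.03, 0.14, -0.03, 0, 0.8], [-0.03, 0.14, -0.03, 0, 0.8]],
])

```text
clock: 9.75
eef_pos: [0.5525, -0.0605, 0.1507]
orientation: [2.055, 2.376, -0.0]
wrist_force: [-0.7, 0.8, -0.7]
gripper_width: 0.342
finger_force: 13.9
```

Call:
play_rows([
  [[-0.004, 0.03, 0, 0, 0.8], [-0.008, 0.06, 0, 0, 0.8], [-0.012, 0.08, 0, 0, 0.8], [-0.014, 0.1, 0, 0, 0.8], [-0.014, 0.1, 0, 0, 0.8]],
])

```text
clock: 10.25
eef_pos: [0.5511, -0.0506, 0.1506]
orientation: [-2.056, -2.375, 0.0]
wrist_force: [0.3, 0.1, -2.2]
gripper_width: 0.342
finger_force: 13.9
```

```bash
python3 - <<'E'
from h import *
where()
E
```

```text
grasp [ 0.5511 -0.0507  0.1693] yaw_y 8.25 tilt [-0.0002  0.0001] F [ 0.26  0.06 -2.2 ] T [-0.   -0.12 -0.03] w 0.3415718369528 t 10.25
in bar_end -0.0123 0.0001
```

Call:
play_rows([
  [[-0.003, 0.02, 0, 0, 0.8], [-0.006, 0.04, 0, 0, 0.8], [-0.008, 0.06, 0, 0, 0.8], [-0.011, 0.08, 0, 0, 0.8], [-0.011, 0.08, 0, 0, 0.8]],
])

```text
clock: 10.75
eef_pos: [0.55, -0.0426, 0.1506]
orientation: [-2.056, -2.375, 0.0]
wrist_force: [0.2, 0.1, -2.2]
gripper_width: 0.342
finger_force: 13.9
```

Call:
play_rows([
  [[-0.003, 0.02, 0, 0, 0.8], [-0.006, 0.04, 0, 0, 0.8], [-0.008, 0.06, 0, 0, 0.8], [-0.011, 0.08, 0, 0, 0.8], [-0.011, 0.08, 0, 0, 0.8], [-0.011, 0.08, 0, 0, 0.8]],
])

```text
clock: 11.35
eef_pos: [0.5489, -0.0348, 0.1506]
orientation: [-2.056, -2.375, 0.0]
wrist_force: [0.7, -0.1, -0.7]
gripper_width: 0.342
finger_force: 13.9
```

```bash
python3 - <<'E'
from h import *
where()
c=cam('scene');save(c,'s6.png',(240,130,320,200),8)
E
```

```text
grasp [ 0.5489 -0.0348  0.1693] yaw_y 8.25 tilt [-0.0001 -0.0001] F [ 0.67 -0.13 -0.67] T [-0.02 -0.09  0.02] w 0.3421424484401493 t 11.35
in bar_end 0.0037 0.0
```

View pics/s6.png

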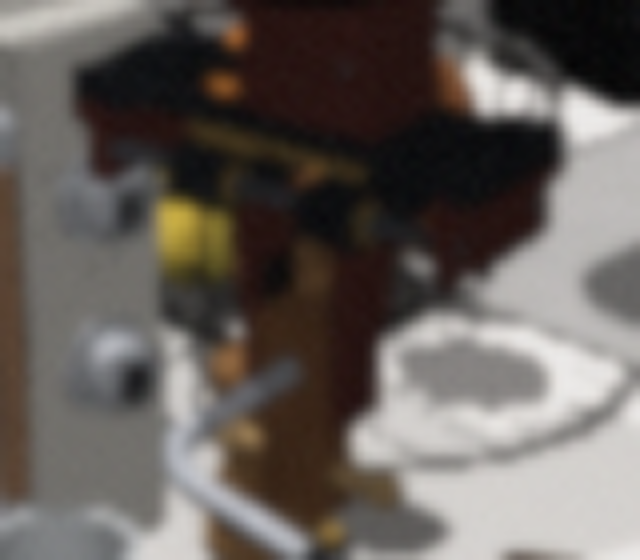

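The bar now enters the hanger face at about (288,368) with no force, so it is threaded. I'll slide along the outer leg.

Call:
play_rows([
  [[-0.006, 0.04, 0, 0, 0.8], [-0.012, 0.08, 0, 0, 0.8], [-0.018, 0.12, 0, 0, 0.8], [-0.024, 0.16, 0, 0, 0.8], [-0.03, 0.2, 0, 0, 0.8], [-0.03, 0.2, 0, 0, 0.8]],
])

```text
clock: 12.0
eef_pos: [0.5458, -0.0142, 0.1506]
orientation: [-2.055, -2.376, 0.0]
wrist_force: [0.2, -0.1, -1.7]
gripper_width: 0.34
finger_force: 13.9
```

Call:
play_rows([
  [[-0.006, 0.04, 0, 0, 0.8], [-0.012, 0.08, 0, 0, 0.8], [-0.018, 0.12, 0, 0, 0.8], [-0.024, 0.16, 0, 0, 0.8], [-0.03, 0.2, 0, 0, 0.8], [-0.03, 0.2, 0, 0, 0.8], [-0.03, 0.2, 0, 0, 0.8]],
])

```text
clock: 12.7
eef_pos: [0.543, 0.0052, 0.1506]
orientation: [2.056, 2.376, -0.0]
wrist_force: [-0.6, -0.1, -1.4]
gripper_width: 0.345
finger_force: 13.9
```

```bash
python3 - <<'E'
from h import *
where()
E
```

```text
grasp [0.543  0.0052 0.1693] yaw_y 8.26 tilt [-0.0001 -0.0001] F [-0.65 -0.11 -1.37] T [-0.04 -0.11  0.02] w 0.34469084139268413 t 12.7
in bar_end 0.0442 0.0003
```

Call:
play_rows([
  [[-0.01, -0.0014, 0, 0, 0.8], [-0.01, -0.0014, 0, 0, 0.8], [-0.01, -0.0014, 0, 0, 0.8]],
])

```text
clock: 13.0
eef_pos: [0.5424, 0.0049, 0.1507]
orientation: [2.056, 2.375, 0.001]
wrist_force: [1.5, 1.3, -1.4]
gripper_width: 0.344
finger_force: 13.9
```

Call:
play_rows([
  [[-0.006, -0.001, 0, 0, 0.8], [-0.006, -0.001, 0, 0, 0.8], [-0.006, -0.001, 0, 0, 0.8]],
])

```text
clock: 13.3
eef_pos: [0.5423, 0.0049, 0.1508]
orientation: [2.056, 2.374, 0.002]
wrist_force: [5.2, 0.2, -4.3]
gripper_width: 0.342
finger_force: 13.9
```

```bash
python3 - <<'E'
from h import *
where()
E
```

```text
grasp [0.5423 0.0049 0.1695] yaw_y 8.23 tilt [0.0016 0.0001] F [ 5.2   0.18 -4.32] T [ 0.21 -0.84  0.06] w 0.34246332721804756 t 13.3
in bar_end 0.044 0.001
```

Call:
play_rows([
  [[0.016, 0.0024, 0, 0, 0.8], [0.026, 0.004, 0, 0, 0.8], [0.026, 0.004, 0, 0, 0.8], [0.026, 0.004, 0, 0, 0.8]],
])

```text
clock: 13.7
eef_pos: [0.5434, 0.0052, 0.1505]
orientation: [-2.055, -2.375, 0.001]
wrist_force: [0.2, 0.5, -0.8]
gripper_width: 0.343
finger_force: 13.9
```

Call:
play_rows([
  [[0.008, 0.001, 0, 0, 0.8], [0.008, 0.001, 0, 0, 0.8], [0.008, 0.001, 0, 0, 0.8]],
])

```text
clock: 14.0
eef_pos: [0.5447, 0.0053, 0.1506]
orientation: [-2.056, -2.375, 0.0]
wrist_force: [-0.3, -0.1, -1.6]
gripper_width: 0.344
finger_force: 13.9
```

Call:
play_rows([
  [[0.006, 0.001, 0, 0, 0.8], [0.006, 0.001, 0, 0, 0.8], [0.006, 0.001, 0, 0, 0.8]],
])

```text
clock: 14.3
eef_pos: [0.5448, 0.0054, 0.1505]
orientation: [-2.055, -2.375, 0.001]
wrist_force: [-1.2, -0.2, 0.9]
gripper_width: 0.34
finger_force: 13.9
```

```bash
python3 - <<'E'
from h import *
where()
E
```

```text
grasp [0.5448 0.0054 0.1692] yaw_y 8.25 tilt [-0.0012 -0.0001] F [-1.22 -0.23  0.91] T [-0.16  0.32  0.03] w 0.34003567161272286 t 14.3
in bar_end 0.0441 -0.0016
```

```bash
cat > path.py <<'E'
import numpy as np, json, os
from h import where
psi=np.radians(-6.85); T=np.array([.54985,-.03845]); a=psi-np.radians(75)
din=-np.array([np.cos(a),np.sin(a)]); th0=np.arctan2(din[1],din[0]); n=np.array([-din[1],din[0]])
E0=T+.07*din; B=E0+.04*n; L=.04*np.radians(75)
def c(s):
    if s<=.07: return T+s*din
    if s<=.07+L:
        t=th0+(s-.07)/.04; return B+.04*np.array([np.sin(t),-np.cos(t)])
    t=th0+np.radians(75); return B+.04*np.array([np.sin(t),-np.cos(t)])+(s-.07-L)*np.array([np.cos(t),np.sin(t)])
def pose(s):
    p,q,m=c(s-.012),c(s+.012),c(s); d=(q-p)/np.linalg.norm(q-p)
    return np.r_[m+.58*((p+q)/2-m), np.degrees(np.arctan2(d[1],d[0]))-90]   # tool y-line yaw
def rows(s0,s1,n,cmd,off=(0,0)):
    "cmd: commanded grasp x,y,yaw_y"
    for s in np.linspace(s0,s1,n+1)[1:]:
        w=pose(s); w[:2]+=off; r=(w-cmd)/[.1,.1,90]; print(round(s,4),r.round(3).tolist())
    print('end cmd',w.round(5).tolist())
E
python3 - <<'E'
from path import *
print(B,c(.07+L),pose(.0442)); rows(.0442,.064,8,[.5454,.00556,8.25])
E
```

```text
[0.50033043 0.02517242] [0.50510125 0.06488689] [5.43583981e-01 5.30359420e-03 8.15000000e+00]
0.0467 [-0.022, 0.022, -0.001]
0.0492 [-0.025, 0.046, -0.001]
0.0516 [-0.029, 0.071, -0.001]
0.0541 [-0.032, 0.095, -0.001]
0.0566 [-0.036, 0.12, -0.001]
0.059 [-0.039, 0.144, -0.001]
0.0615 [-0.043, 0.169, 0.003]
0.064 [-0.048, 0.193, 0.011]
end cmd [0.54065, 0.02488, 9.22316]
```

Call:
play_rows([
  [[-0.018, 0, 0, 0, 0.8], [-0.022, 0.022, 0, 0, 0.8], [-0.025, 0.046, 0, 0, 0.8], [-0.029, 0.071, 0, 0, 0.8], [-0.032, 0.095, 0, 0, 0.8], [-0.036, 0.12, 0, 0, 0.8], [-0.039, 0.144, 0, 0, 0.8], [-0.043, 0.169, 0.003, 0, 0.8], [-0.048, 0.193, 0, 0.011, 0.8], [-0.048, 0.193, 0, 0.011, 0.8], [-0.048, 0.193, 0, 0.011, 0.8]],
])

```text
clock: 15.4
eef_pos: [0.5405, 0.0248, 0.1506]
orientation: [-2.035, -2.393, 0.0]
wrist_force: [0.5, -0.0, -1.6]
gripper_width: 0.34
finger_force: 13.9
```

```bash
python3 - <<'E'
from path import *
where(); rows(.064,.076,6,[.5406,.0249,9.22])
E
```

```text
grasp [0.5405 0.0248 0.1693] yaw_y 9.24 tilt [-0.0002 -0.    ] F [ 0.52 -0.   -1.56] T [-0.   -0.07  0.01] w 0.33996024859658647 t 15.4
in bar_end 0.064 -0.0001
0.066 [-0.003, 0.019, 0.009]
0.068 [-0.007, 0.039, 0.021]
0.07 [-0.012, 0.058, 0.036]
0.072 [-0.017, 0.077, 0.053]
0.074 [-0.022, 0.096, 0.073]
0.076 [-0.028, 0.115, 0.095]
end cmd [0.53777, 0.03641, 17.8084]
```

Call:
play_rows([
  [[-0.003, 0.019, 0, 0.009, 0.8], [-0.007, 0.039, 0, 0.021, 0.8], [-0.012, 0.058, 0, 0.036, 0.8], [-0.012, 0.058, 0, 0.036, 0.8]],
])

```text
clock: 15.8
eef_pos: [0.5387, 0.0306, 0.1504]
orientation: [-1.965, -2.45, 0.002]
wrist_force: [-1.7, -1.0, -0.5]
gripper_width: 0.339
finger_force: 13.9
```

Call:
play_rows([
  [[-0.005, 0.019, 0, 0.017, 0.8], [-0.01, 0.038, 0, 0.037, 0.8], [-0.016, 0.057, 0, 0.059, 0.8], [-0.016, 0.057, 0, 0.059, 0.8], [-0.016, 0.057, 0, 0.059, 0.8]],
])

```text
clock: 16.3
eef_pos: [0.5372, 0.0355, 0.1505]
orientation: [-1.849, -2.54, 0.003]
wrist_force: [-2.4, -4.2, -0.4]
gripper_width: 0.343
finger_force: 13.9
```

```bash
python3 - <<'E'
from path import *
where(); rows(.076,.088,6,[.5378,.0364,17.8])
E
```

```text
grasp [0.5372 0.0356 0.1692] yaw_y 17.88 tilt [-0.0013 -0.0015] F [-2.43 -4.23 -0.44] T [-0.87  0.38  0.05] w 0.3432592680419704 t 16.3
in bar_end 0.0751 0.0017
0.078 [-0.007, 0.019, 0.025]
0.08 [-0.015, 0.037, 0.053]
0.082 [-0.023, 0.054, 0.084]
0.084 [-0.031, 0.072, 0.116]
0.086 [-0.041, 0.089, 0.147]
0.088 [-0.051, 0.105, 0.179]
end cmd [0.53266, 0.04692, 33.9331]
```

```bash
sed -i 's/^def c(s)/D=.0015\nE0=E0-D*din; B=B-D*din; T=T-D*din\ndef c(s)/' path.py; python3 - <<'E'
from path import *
rows(.0770,.0780,2,[.5378,.0364,17.8]); print(B)
E
```

```text
0.0775 [-0.003, -0.001, 0.019]
0.078 [-0.005, 0.004, 0.025]
end cmd [0.5373, 0.03677, 20.07966]
[0.50054308 0.02368757]
```

Call:
play_rows([
  [[-0.003, -0.001, 0, 0.019, 0.8], [-0.003, -0.001, 0, 0.019, 0.8], [-0.003, -0.001, 0, 0.019, 0.8]],
])

```text
clock: 16.6
eef_pos: [0.5373, 0.0359, 0.1505]
orientation: [-1.813, -2.565, 0.001]
wrist_force: [-2.8, -4.3, -1.7]
gripper_width: 0.342
finger_force: 13.9
```

```bash
python3 - <<'E'
from path import *
where(); rows(.0775,.0835,3,[.5375,.0363,19.5])
E
```

```text
grasp [0.5373 0.0359 0.1692] yaw_y 19.49 tilt [-0.0005 -0.0005] F [-2.76 -4.32 -1.74] T [-0.74  0.18  0.02] w 0.34245389637051693 t 16.6
in bar_end 0.0754 0.0016
0.0795 [-0.007, 0.018, 0.027]
0.0815 [-0.015, 0.036, 0.057]
0.0835 [-0.024, 0.054, 0.089]
end cmd [0.53511, 0.04167, 27.48733]
```

Call:
play_rows([
  [[-0.004, -0.001, 0, 0.0, 0.8], [-0.004, -0.001, 0, 0.0, 0.8], [-0.004, -0.001, 0, 0.0, 0.8]],
])

```text
clock: 16.9
eef_pos: [0.5372, 0.0359, 0.1506]
orientation: [1.813, 2.565, -0.0]
wrist_force: [-1.5, -5.4, -3.0]
gripper_width: 0.342
finger_force: 13.9
```

```bash
cat >> path.py <<'E'
def forces():
    s,g=where(); import cv2
    R=cv2.Rodrigues(np.array(s['orientation']))[0]; y=np.arctan2(R[1,1],R[0,1])+np.pi/2
    d=np.array([np.cos(y),np.sin(y)]); nn=np.array([-d[1],d[0]]); F=np.array(s['wrist_force']); T=np.array(s['ft_torque'])
    F2=np.array([-T[1],T[0]])/.18
    print('along %.2f inward %.2f | from torque: along %.2f inward %.2f | Tz %.3f up %.2f'%(F[:2]@d,F[:2]@nn,F2@d,F2@nn,T[2],F[2]))
E
python3 - <<'E'
from path import *
forces()
E
```

```text
grasp [0.5372 0.036  0.1693] yaw_y 19.49 tilt [ 0.0001 -0.0002] F [-1.5  -5.35 -2.97] T [-0.74 -0.04  0.06] w 0.34165890995902176 t 16.9
in bar_end 0.0754 0.0016
along -4.55 inward 3.20 | from torque: along -3.98 inward 1.15 | Tz 0.062 up -2.97
```

Call:
play_rows([
  [[0.002, -0.006, 0, 0, 0.8], [0.002, -0.006, 0, 0, 0.8], [0.002, -0.006, 0, 0, 0.8]],
])

```text
clock: 17.2
eef_pos: [0.5372, 0.0358, 0.1506]
orientation: [-1.813, -2.565, -0.001]
wrist_force: [-0.9, -1.7, -2.4]
gripper_width: 0.343
finger_force: 13.9
```

```bash
python3 - <<'E'
from path import *
forces()
E
```

```text
grasp [0.5372 0.0358 0.1693] yaw_y 19.48 tilt [-0.0002  0.0006] F [-0.9  -1.71 -2.38] T [-0.22  0.1   0.06] w 0.34346570899931395 t 17.2
in bar_end 0.0753 0.0016
along -1.31 inward 1.41 | from torque: along -0.98 inward 0.94 | Tz 0.058 up -2.38
```

Call:
play_rows([
  [[-0.001, 0, 0, 0.017, 0.8], [-0.002, 0, 0, 0.017, 0.8], [-0.002, 0, 0, 0.017, 0.8]],
])

```text
clock: 17.5
eef_pos: [0.5374, 0.0357, 0.1508]
orientation: [1.779, 2.589, 0.001]
wrist_force: [-0.6, -0.8, -1.0]
gripper_width: 0.345
finger_force: 13.9
```

```bash
python3 - <<'E'
from path import *
forces()
E
```

```text
grasp [0.5374 0.0357 0.1695] yaw_y 21.01 tilt [0.0006 0.0004] F [-0.56 -0.78 -1.  ] T [-0.04 -0.06  0.04] w 0.3447454329484311 t 17.5
in bar_end 0.0752 0.0015
along -0.52 inward 0.80 | from torque: along -0.34 inward -0.20 | Tz 0.044 up -1.00
```

Call:
play_rows([
  [[-0.004, 0.01, 0, 0.017, 0.8], [-0.004, 0.01, 0, 0.017, 0.8], [-0.004, 0.01, 0, 0.017, 0.8]],
])

```text
clock: 17.8
eef_pos: [0.537, 0.0366, 0.1508]
orientation: [1.744, 2.613, 0.001]
wrist_force: [0.4, 0.7, -1.7]
gripper_width: 0.342
finger_force: 13.9
```

```bash
python3 - <<'E'
from path import *
forces()
E
```

```text
grasp [0.537  0.0366 0.1695] yaw_y 22.55 tilt [0.0006 0.0002] F [ 0.36  0.75 -1.74] T [ 0.05 -0.13 -0.01] w 0.34214408905631005 t 17.8
in bar_end 0.0762 0.0017
along 0.55 inward -0.62 | from torque: along -0.02 inward -0.75 | Tz -0.008 up -1.74
```

Call:
play_rows([
  [[-0.004, 0.008, 0, 0.012, 0.8], [-0.008, 0.015, 0, 0.023, 0.8], [-0.012, 0.024, 0, 0.039, 0.8], [-0.016, 0.033, 0, 0.055, 0.8], [-0.016, 0.033, 0, 0.055, 0.8], [-0.016, 0.033, 0, 0.055, 0.8]],
])

```text
clock: 18.4
eef_pos: [0.5356, 0.0399, 0.1508]
orientation: [1.63, 2.685, 0.001]
wrist_force: [3.7, 0.2, -1.6]
gripper_width: 0.34
finger_force: 13.9
```

```bash
python3 - <<'E'
from path import *
forces(); rows(.0835,.0875,4,[.5354,.0399,27.5])
E
```

```text
grasp [0.5356 0.0399 0.1695] yaw_y 27.49 tilt [0.001  0.0002] F [ 3.73  0.21 -1.63] T [ 0.11 -0.69 -0.01] w 0.340447464308815 t 18.4
in bar_end 0.0796 0.0026
along -1.53 inward -3.40 | from torque: along -1.24 inward -3.70 | Tz -0.008 up -1.63
0.0845 [-0.005, 0.008, 0.016]
0.0855 [-0.01, 0.017, 0.032]
0.0865 [-0.015, 0.025, 0.048]
0.0875 [-0.02, 0.034, 0.064]
end cmd [0.5334, 0.04325, 33.2169]
```

```bash
sed -i "s/^D=.*/D=.0022/" path.py; python3 - <<'E'
from path import *
print(pose(.0828)); rows(.0828,.0868,4,[.5354,.0399,27.5-.7])
E
```

```text
[ 0.53551702  0.04037086 26.48464944]
0.0838 [-0.003, 0.013, 0.012]
0.0848 [-0.008, 0.022, 0.028]
0.0858 [-0.013, 0.03, 0.044]
0.0868 [-0.018, 0.039, 0.06]
end cmd [0.53361, 0.04377, 32.21423]
```

Call:
play_rows([
  [[0.002, 0.004, 0, 0, 0.8], [0.002, 0.004, 0, 0, 0.8], [-0.003, 0.013, 0, 0.012, 0.8], [-0.008, 0.022, 0, 0.028, 0.8], [-0.008, 0.022, 0, 0.028, 0.8], [-0.008, 0.022, 0, 0.028, 0.8]],
])

```text
clock: 19.0
eef_pos: [0.5345, 0.0421, 0.1507]
orientation: [1.57, 2.721, 0.0]
wrist_force: [5.9, -0.2, -0.9]
gripper_width: 0.343
finger_force: 13.9
```

```bash
python3 - <<'E'
from path import *
forces(); rows(.0848,.0888,4,[.5346,.0421,30.0-.7])
E
```

```text
grasp [0.5345 0.0421 0.1694] yaw_y 30.02 tilt [0.0003 0.0001] F [ 5.91 -0.23 -0.94] T [-0.05 -0.79  0.05] w 0.34347953708103146 t 19.0
in bar_end 0.0819 0.0035
along -3.15 inward -5.00 | from torque: along -2.45 inward -3.68 | Tz 0.047 up -0.94
0.0858 [-0.005, 0.008, 0.016]
0.0868 [-0.01, 0.017, 0.032]
0.0878 [-0.015, 0.025, 0.048]
0.0888 [-0.021, 0.033, 0.064]
end cmd [0.53253, 0.04539, 35.07902]
```

Call:
play_rows([
  [[0.006, 0.003, 0, 0.006, 0.8], [0.006, 0.003, 0, 0.006, 0.8], [0.006, 0.003, 0, 0.006, 0.8]],
])

```text
clock: 19.3
eef_pos: [0.5344, 0.0423, 0.1505]
orientation: [-1.557, -2.728, 0.001]
wrist_force: [1.7, -0.4, 0.2]
gripper_width: 0.345
finger_force: 13.9
```

```bash
python3 - <<'E'
from path import *
forces()
E
```

```text
grasp [0.5344 0.0423 0.1692] yaw_y 30.56 tilt [-0.001 -0.   ] F [ 1.73 -0.44  0.21] T [-0.05 -0.42 -0.03] w 0.3448852838704085 t 19.3
in bar_end 0.0821 0.0035
along -1.26 inward -1.27 | from torque: along -1.43 inward -1.86 | Tz -0.026 up 0.21
```

```bash
sed -i "s/^D=.*/D=.0027/" path.py; cat >> path.py <<'E'
def go(yaw,adv,n,out):
    "relative rows from present pose at tool yaw, advancing adv along arc/leg, shifting outward by out (m)"
    from scipy.optimize import brentq
    s=brentq(lambda s:pose(s)[2]-yaw,.06,.07+L+.012) if yaw<83.1 else .07+L+.013
    p=pose(s); h=np.radians(p[2]+90); cmd=p-np.r_[out*np.array([np.sin(h),-np.cos(h)]),0]; cmd[2]=yaw
    rows(s,s+adv,n,cmd)
E
python3 - <<'E'
from path import *
print(pose(.0856)); go(30.56,.004,4,.0003)
E
```

```text
[ 0.53428715  0.04227259 30.49535401]
0.0866 [-0.002, 0.01, 0.016]
0.0876 [-0.008, 0.018, 0.032]
0.0886 [-0.013, 0.026, 0.048]
0.0896 [-0.019, 0.034, 0.064]
end cmd [0.53212, 0.04556, 36.28958]
```

Call:
play_rows([
  [[-0.002, 0.01, 0, 0.016, 0.8], [-0.008, 0.018, 0, 0.032, 0.8], [-0.013, 0.026, 0, 0.048, 0.8], [-0.019, 0.034, 0, 0.064, 0.8], [-0.019, 0.034, 0, 0.064, 0.8]],
])

```text
clock: 19.8
eef_pos: [0.5323, 0.0458, 0.1504]
orientation: [-1.416, -2.803, 0.001]
wrist_force: [0.8, -0.7, -1.5]
gripper_width: 0.343
finger_force: 13.9
```

```bash
python3 - <<'E'
from path import *
forces(); print(pose(.0896)); go(36.3,.004,4,.000)
E
```

```text
grasp [0.5323 0.0458 0.1691] yaw_y 36.39 tilt [-0.0012  0.    ] F [ 0.8  -0.73 -1.51] T [-0.18 -0.19  0.09] w 0.3428595846218505 t 19.8
in bar_end 0.0859 0.005
along -1.06 inward -0.21 | from torque: along -1.44 inward -0.24 | Tz 0.095 up -1.51
[ 0.53214542  0.04552561 36.22493196]
0.0907 [-0.006, 0.008, 0.016]
0.0917 [-0.012, 0.015, 0.032]
0.0927 [-0.018, 0.023, 0.048]
0.0937 [-0.025, 0.03, 0.064]
end cmd [0.52966, 0.04859, 42.02958]
```

Call:
play_rows([
  [[-0.006, 0.008, 0, 0.022, 0.8], [-0.012, 0.015, 0, 0.04, 0.8], [-0.018, 0.023, 0, 0.057, 0.8], [-0.025, 0.03, 0, 0.073, 0.8], [-0.025, 0.03, 0, 0.073, 0.8]],
])

```text
clock: 20.3
eef_pos: [0.5301, 0.0489, 0.1505]
orientation: [-1.254, -2.88, 0.0]
wrist_force: [-0.5, 0.8, -1.9]
gripper_width: 0.343
finger_force: 13.9
```

```bash
python3 - <<'E'
from path import *
forces(); go(42.1,.004,4,.000)
E
```

```text
grasp [0.5301 0.0489 0.1692] yaw_y 42.94 tilt [-0.0006  0.0002] F [-0.51  0.82 -1.94] T [-0.02 -0.14 -0.01] w 0.34270021748775464 t 20.3
in bar_end 0.0893 0.0068
along 0.95 inward -0.19 | from torque: along -0.61 inward -0.46 | Tz -0.011 up -1.94
0.0947 [-0.007, 0.007, 0.016]
0.0957 [-0.013, 0.014, 0.032]
0.0967 [-0.02, 0.021, 0.048]
0.0977 [-0.028, 0.028, 0.064]
end cmd [0.52687, 0.05138, 47.82958]
```

Call:
play_rows([
  [[-0.007, 0.007, 0, 0.016, 0.8], [-0.013, 0.014, 0, 0.032, 0.8], [-0.02, 0.021, 0, 0.048, 0.8], [-0.028, 0.028, 0, 0.064, 0.8], [-0.028, 0.028, 0, 0.064, 0.8]],
])

```text
clock: 20.8
eef_pos: [0.5276, 0.0516, 0.1507]
orientation: [-1.108, -2.94, -0.0]
wrist_force: [-0.6, -0.4, -1.1]
gripper_width: 0.345
finger_force: 13.9
```

```bash
python3 - <<'E'
from path import *
forces(); go(47.9,.006,6,.000)
E
```

```text
grasp [0.5276 0.0516 0.1694] yaw_y 48.71 tilt [-0.0001  0.0001] F [-0.59 -0.38 -1.06] T [ 0.07 -0.12  0.01] w 0.3447661947558447 t 20.8
in bar_end 0.0923 0.0089
along 0.20 inward 0.68 | from torque: along -0.25 inward -0.70 | Tz 0.012 up -1.06
0.0988 [-0.007, 0.006, 0.016]
0.0998 [-0.015, 0.013, 0.032]
0.1008 [-0.022, 0.019, 0.048]
0.1018 [-0.03, 0.025, 0.064]
0.1028 [-0.038, 0.03, 0.08]
0.1038 [-0.046, 0.036, 0.095]
end cmd [0.52222, 0.05499, 56.49437]
```

Call:
play_rows([
  [[-0.007, 0.006, 0, 0.016, 0.8], [-0.015, 0.013, 0, 0.032, 0.8], [-0.022, 0.019, 0, 0.048, 0.8], [-0.03, 0.025, 0, 0.064, 0.8], [-0.038, 0.03, 0, 0.08, 0.8], [-0.046, 0.036, 0, 0.095, 0.8], [-0.046, 0.036, 0, 0.095, 0.8]],
])

```text
clock: 21.5
eef_pos: [0.5232, 0.0553, 0.1507]
orientation: [0.885, 3.014, 0.0]
wrist_force: [2.4, 0.7, -0.6]
gripper_width: 0.343
finger_force: 13.9
```

```bash
python3 - <<'E'
from path import *
forces(); go(56.5,.006,6,.000)
E
```

```text
grasp [0.5232 0.0553 0.1694] yaw_y 57.25 tilt [0.0004 0.0002] F [ 2.38  0.75 -0.63] T [ 0.23 -0.35 -0.02] w 0.342684294939182 t 21.5
in bar_end 0.0966 0.0127
along -1.60 inward -1.92 | from torque: along -0.95 inward -2.15 | Tz -0.015 up -0.63
0.1048 [-0.008, 0.005, 0.016]
0.1058 [-0.017, 0.01, 0.032]
0.1068 [-0.025, 0.015, 0.048]
0.1078 [-0.034, 0.02, 0.064]
0.1088 [-0.042, 0.024, 0.08]
0.1098 [-0.051, 0.028, 0.095]
end cmd [0.51712, 0.05784, 65.09437]
```

Call:
play_rows([
  [[-0.006, 0.008, 0, 0.016, 0.8], [-0.015, 0.013, 0, 0.032, 0.8], [-0.023, 0.018, 0, 0.048, 0.8], [-0.032, 0.023, 0, 0.064, 0.8], [-0.04, 0.027, 0, 0.08, 0.8], [-0.049, 0.032, 0, 0.095, 0.8], [-0.049, 0.032, 0, 0.095, 0.8]],
])

```text
clock: 22.2
eef_pos: [0.518, 0.0584, 0.1506]
orientation: [-0.658, -3.072, -0.0]
wrist_force: [0.6, 1.2, -1.2]
gripper_width: 0.341
finger_force: 13.9
```

```bash
python3 - <<'E'
from path import *
forces(); go(65.1,.006,6,.000)
E
```

```text
grasp [0.518  0.0584 0.1693] yaw_y 65.8 tilt [-0.0002  0.0001] F [ 0.59  1.18 -1.15] T [ 0.28 -0.38 -0.  ] w 0.34129069987031 t 22.2
in bar_end 0.1004 0.0174
along -0.05 inward -1.32 | from torque: along -1.27 inward -2.29 | Tz -0.000 up -1.15
0.1108 [-0.009, 0.004, 0.016]
0.1118 [-0.018, 0.008, 0.031]
0.1128 [-0.027, 0.012, 0.046]
0.1138 [-0.036, 0.015, 0.06]
0.1148 [-0.045, 0.018, 0.073]
0.1158 [-0.055, 0.022, 0.086]
end cmd [0.51166, 0.06, 72.83408]
```

Call:
play_rows([
  [[-0.008, 0.007, 0, 0.016, 0.8], [-0.017, 0.011, 0, 0.031, 0.8], [-0.026, 0.015, 0, 0.046, 0.8], [-0.035, 0.019, 0, 0.06, 0.8], [-0.035, 0.019, 0, 0.06, 0.8]],
])

```text
clock: 22.7
eef_pos: [0.5142, 0.0602, 0.1505]
orientation: [-0.513, -3.099, 0.0]
wrist_force: [-0.3, 1.6, -1.2]
gripper_width: 0.339
finger_force: 13.9
```

```bash
python3 - <<'E'
from path import *
forces(); go(70.4,.006,6,.000)
E
```

```text
grasp [0.5142 0.0602 0.1692] yaw_y 71.21 tilt [-0.0008 -0.0001] F [-0.25  1.61 -1.22] T [ 0.16 -0.15 -0.04] w 0.33908243414574263 t 22.7
in bar_end 0.1027 0.021
along 0.76 inward -1.44 | from torque: along -0.50 inward -1.11 | Tz -0.036 up -1.22
0.1147 [-0.009, 0.003, 0.013]
0.1157 [-0.019, 0.007, 0.026]
0.1167 [-0.028, 0.01, 0.038]
0.1177 [-0.037, 0.013, 0.05]
0.1187 [-0.047, 0.015, 0.06]
0.1197 [-0.056, 0.018, 0.07]
end cmd [0.50795, 0.0611, 76.7347]
```

Call:
play_rows([
  [[-0.009, 0.005, 0, 0.012, 0.8], [-0.018, 0.008, 0, 0.024, 0.8], [-0.027, 0.011, 0, 0.036, 0.8], [-0.036, 0.014, 0, 0.048, 0.8], [-0.036, 0.014, 0, 0.048, 0.8]],
])

```text
clock: 23.2
eef_pos: [0.5108, 0.0616, 0.1506]
orientation: [-0.396, -3.116, 0.0]
wrist_force: [-0.5, -1.1, -2.9]
gripper_width: 0.342
finger_force: 13.9
```

```bash
python3 - <<'E'
from path import *
forces(); go(75,.012,12,.000)
E
```

```text
grasp [0.5108 0.0616 0.1693] yaw_y 75.52 tilt [-0.0003 -0.0001] F [-0.46 -1.13 -2.92] T [ 0.06 -0.16 -0.04] w 0.3420137737107766 t 23.2
in bar_end 0.1046 0.0241
along 0.17 inward 1.21 | from torque: along -0.79 inward -0.53 | Tz -0.043 up -2.92
0.1188 [-0.009, 0.003, 0.011]
0.1198 [-0.019, 0.005, 0.021]
0.1208 [-0.029, 0.008, 0.03]
0.1218 [-0.038, 0.01, 0.039]
0.1228 [-0.048, 0.012, 0.047]
0.1238 [-0.058, 0.014, 0.054]
0.1248 [-0.067, 0.016, 0.06]
0.1258 [-0.077, 0.018, 0.066]
0.1268 [-0.087, 0.019, 0.072]
0.1278 [-0.097, 0.021, 0.076]
0.1288 [-0.107, 0.023, 0.08]
0.1298 [-0.117, 0.024, 0.084]
end cmd [0.49806, 0.06303, 82.53604]
```

Call:
play_rows([
  [[-0.009, 0.003, 0, 0.006, 0.8], [-0.019, 0.006, 0, 0.015, 0.8], [-0.029, 0.009, 0, 0.024, 0.8], [-0.038, 0.011, 0, 0.033, 0.8], [-0.048, 0.013, 0, 0.041, 0.8], [-0.048, 0.013, 0, 0.041, 0.8]],
])

```text
clock: 23.8
eef_pos: [0.5061, 0.0629, 0.1506]
orientation: [-0.296, -3.127, 0.0]
wrist_force: [0.1, -0.1, -1.5]
gripper_width: 0.336
finger_force: 13.9
```

```bash
python3 - <<'E'
from path import *
forces()
E
```

```text
grasp [0.5061 0.0629 0.1693] yaw_y 79.19 tilt [-0.0002 -0.0001] F [ 0.08 -0.12 -1.51] T [ 0.04 -0.15 -0.02] w 0.3362877738668669 t 23.8
in bar_end 0.1065 0.0286
along -0.10 inward 0.11 | from torque: along -0.76 inward -0.38 | Tz -0.022 up -1.51
```

Call:
play_rows([
  [[-0.01, 0.002, 0, 0.007, 0.8], [-0.019, 0.004, 0, 0.013, 0.8], [-0.029, 0.006, 0, 0.019, 0.8], [-0.039, 0.007, 0, 0.025, 0.8], [-0.049, 0.009, 0, 0.029, 0.8], [-0.059, 0.011, 0, 0.033, 0.8], [-0.059, 0.011, 0, 0.033, 0.8]],
])

```text
clock: 24.5
eef_pos: [0.5002, 0.064, 0.1506]
orientation: [-0.215, -3.134, 0.0]
wrist_force: [-0.1, -0.1, -1.5]
gripper_width: 0.346
finger_force: 13.9
```

```bash
python3 - <<'E'
from path import *
forces()
E
```

```text
grasp [0.5002 0.064  0.1693] yaw_y 82.14 tilt [-0.0001 -0.0001] F [-0.07 -0.13 -1.54] T [ 0.05 -0.14 -0.02] w 0.346041719162386 t 24.5
in bar_end 0.1085 0.0343
along 0.05 inward 0.14 | from torque: along -0.73 inward -0.39 | Tz -0.018 up -1.54
```

Call:
play_rows([
  [[-0.02, 0.003, 0, 0.005, 0.8], [-0.04, 0.005, 0, 0.01, 0.8], [-0.06, 0.007, 0, 0.011, 0.8], [-0.08, 0.009, 0, 0.011, 0.8], [-0.1, 0.012, 0, 0.011, 0.8], [-0.1, 0.012, 0, 0.011, 0.8]],
])

```text
clock: 25.1
eef_pos: [0.4899, 0.0652, 0.1506]
orientation: [-0.189, -3.136, 0.0]
wrist_force: [0.4, -0.2, -0.3]
gripper_width: 0.338
finger_force: 13.9
```

```bash
python3 - <<'E'
from path import *
forces()
c=np.array
E
```

```text
grasp [0.4899 0.0652 0.1693] yaw_y 83.12 tilt [-0.0004 -0.0001] F [ 0.4  -0.18 -0.26] T [ 0.04 -0.16 -0.02] w 0.3375185456958815 t 25.1
in bar_end 0.1111 0.0443
along -0.42 inward 0.13 | from torque: along -0.86 inward -0.34 | Tz -0.021 up -0.26
```

Call:
play_rows([
  [[-0.03, 0.003, 0, 0, 0.8], [-0.06, 0.006, 0, 0, 0.8], [-0.09, 0.01, 0, 0, 0.8], [-0.12, 0.014, 0, 0, 0.8], [-0.12, 0.014, 0, 0, 0.8]],
])

```text
clock: 25.6
eef_pos: [0.4777, 0.0667, 0.1506]
orientation: [-0.188, -3.135, 0.0]
wrist_force: [-0.8, -0.4, -2.0]
gripper_width: 0.336
finger_force: 13.9
```

```bash
python3 - <<'E'
from path import *
forces()
E
```

```text
grasp [0.4777 0.0667 0.1693] yaw_y 83.12 tilt [-0.0006 -0.0001] F [-0.78 -0.35 -2.05] T [ 0.06 -0.12  0.04] w 0.336487175286615 t 25.6
in bar_end 0.1143 0.0562
along 0.73 inward 0.44 | from torque: along -0.63 inward -0.40 | Tz 0.039 up -2.05
```

Call:
play_rows([
  [[-0.015, 0.002, 0, 0, 0.8], [-0.03, 0.004, 0, 0, 0.8], [-0.045, 0.006, 0, 0, 0.8], [-0.06, 0.007, 0, 0, 0.8], [-0.06, 0.007, 0, 0, 0.8]],
])

```text
clock: 26.1
eef_pos: [0.4721, 0.0673, 0.1506]
orientation: [-0.188, -3.136, 0.0]
wrist_force: [0.5, -0.1, -1.5]
gripper_width: 0.341
finger_force: 13.9
```

```bash
python3 - <<'E'
from path import *
forces()
E
```

```text
grasp [0.4721 0.0673 0.1693] yaw_y 83.12 tilt [-0.0003 -0.0001] F [ 0.51 -0.12 -1.48] T [ 0.02 -0.09 -0.06] w 0.3411126167015671 t 26.1
in bar_end 0.1157 0.0616
along -0.52 inward 0.06 | from torque: along -0.50 inward -0.19 | Tz -0.059 up -1.48
```

Call:
play_rows([
  [[-0.008, 0.001, 0, 0, 0.8], [-0.015, 0.002, 0, 0, 0.8], [-0.015, 0.002, 0, 0, 0.8]],
])

```text
clock: 26.4
eef_pos: [0.4708, 0.0674, 0.1506]
orientation: [-0.189, -3.136, 0.0]
wrist_force: [-0.4, -0.1, -0.4]
gripper_width: 0.342
finger_force: 13.9
```

Call:
play_rows([
  [[-0.006, 0.001, 0, 0, 0.8], [-0.012, 0.001, 0, 0, 0.8], [-0.012, 0.001, 0, 0, 0.8]],
])

```text
clock: 26.7
eef_pos: [0.4695, 0.0676, 0.1506]
orientation: [-0.189, -3.136, 0.0]
wrist_force: [-0.2, 0.2, -1.2]
gripper_width: 0.341
finger_force: 13.9
```

Call:
play_rows([
  [[-0.01, 0.001, 0, 0, 0.8], [-0.015, 0.002, 0, 0, 0.8], [-0.015, 0.002, 0, 0, 0.8]],
])

```text
clock: 27.0
eef_pos: [0.468, 0.0678, 0.1506]
orientation: [-0.189, -3.136, 0.0]
wrist_force: [1.0, 0.1, -1.1]
gripper_width: 0.341
finger_force: 13.9
```

Call:
play_rows([
  [[-0.006, 0.001, 0, 0, 0.8], [-0.012, 0.001, 0, 0, 0.8], [-0.012, 0.001, 0, 0, 0.8]],
])

```text
clock: 27.3
eef_pos: [0.4668, 0.0678, 0.1506]
orientation: [-0.189, -3.136, 0.0]
wrist_force: [0.4, -0.3, -2.0]
gripper_width: 0.341
finger_force: 13.9
```

Call:
play_rows([
  [[-0.01, 0.001, 0, 0, 0.8], [-0.015, 0.002, 0, 0, 0.8], [-0.015, 0.002, 0, 0, 0.8]],
])

```text
clock: 27.6
eef_pos: [0.4653, 0.0681, 0.1506]
orientation: [-0.189, -3.136, 0.0]
wrist_force: [0.4, -0.3, -1.6]
gripper_width: 0.344
finger_force: 13.9
```

Call:
play_rows([
  [[-0.006, 0.001, 0, 0, 0.8], [-0.01, 0.001, 0, 0, 0.8], [-0.01, 0.001, 0, 0, 0.8]],
])

```text
clock: 27.9
eef_pos: [0.4644, 0.0682, 0.1506]
orientation: [-0.188, -3.136, 0.0]
wrist_force: [0.1, 0.1, -1.4]
gripper_width: 0.345
finger_force: 13.9
```

Call:
play_rows([
  [[-0.01, 0.001, 0, 0, 0.8], [-0.012, 0.001, 0, 0, 0.8], [-0.012, 0.001, 0, 0, 0.8]],
])

```text
clock: 28.2
eef_pos: [0.4632, 0.0683, 0.1506]
orientation: [-0.189, -3.136, 0.0]
wrist_force: [1.0, 0.6, -0.8]
gripper_width: 0.341
finger_force: 13.9
```

Call:
play_rows([
  [[-0.006, 0.001, 0, 0, 0.8], [-0.01, 0.001, 0, 0, 0.8], [-0.01, 0.001, 0, 0, 0.8]],
])

```text
clock: 28.5
eef_pos: [0.4622, 0.0684, 0.1506]
orientation: [-0.189, -3.136, 0.0]
wrist_force: [-0.3, 0.7, -1.3]
gripper_width: 0.341
finger_force: 13.9
```

Call:
play_rows([
  [[-0.01, 0.001, 0, 0, 0.8], [-0.012, 0.001, 0, 0, 0.8], [-0.012, 0.001, 0, 0, 0.8]],
])

```text
clock: 28.8
eef_pos: [0.461, 0.0685, 0.1506]
orientation: [-0.189, -3.136, 0.0]
wrist_force: [-0.0, -0.8, -1.2]
gripper_width: 0.339
finger_force: 13.9
```

Call:
play_rows([
  [[-0.006, 0.001, 0, 0, 0.8], [-0.01, 0.001, 0, 0, 0.8], [-0.01, 0.001, 0, 0, 0.8]],
])

```text
clock: 29.1
eef_pos: [0.46, 0.0686, 0.1506]
orientation: [-0.189, -3.136, 0.0]
wrist_force: [0.5, -0.2, -1.6]
gripper_width: 0.343
finger_force: 13.9
```

Call:
play_rows([
  [[-0.01, 0.001, 0, 0, 0.8], [-0.012, 0.001, 0, 0, 0.8], [-0.012, 0.001, 0, 0, 0.8]],
])

```text
clock: 29.4
eef_pos: [0.4593, 0.0687, 0.1507]
orientation: [0.189, 3.135, -0.0]
wrist_force: [1.5, -0.0, -1.5]
gripper_width: 0.344
finger_force: 13.9
```

Call:
play_rows([
  [[-0.006, 0.001, 0, 0, 0.8], [-0.008, 0.001, 0, 0, 0.8], [-0.008, 0.001, 0, 0, 0.8]],
])

```text
clock: 29.7
eef_pos: [0.4592, 0.0687, 0.1509]
orientation: [0.188, 3.134, -0.0]
wrist_force: [5.3, -0.6, -4.7]
gripper_width: 0.341
finger_force: 13.9
```

Call:
play_rows([
  [[-0.003, 0, 0, 0, 0.8], [-0.003, 0, 0, 0, 0.8], [-0.003, 0, 0, 0, 0.8], [-0.003, 0, 0, 0, 0.8], [-0.003, 0, 0, 0, 0.8]],
])

```text
clock: 30.2
eef_pos: [0.4593, 0.0686, 0.1509]
orientation: [0.188, 3.133, -0.0]
wrist_force: [5.6, 0.1, -4.6]
gripper_width: 0.341
finger_force: 13.9
```

```bash
python3 - <<'E'
from path import *
forces()
E
```

```text
grasp [0.4592 0.0686 0.1696] yaw_y 83.12 tilt [ 0.0027 -0.0003] F [ 5.61  0.05 -4.62] T [-0.02 -1.11 -0.  ] w 0.34148726411958913 t 30.2
in bar_end 0.1189 0.0742
along -5.57 inward -0.73 | from torque: along -6.16 inward -0.62 | Tz -0.001 up -4.62
```

Call:
play_rows([
  [[0.006, 0, -0.005, 0, 0.8], [0.006, 0, -0.005, 0, 0.8], [0.006, 0, -0.005, 0, 0.8]],
])

```text
clock: 30.5
eef_pos: [0.4593, 0.0687, 0.1505]
orientation: [0.188, 3.134, -0.0]
wrist_force: [5.1, -0.5, 0.4]
gripper_width: 0.345
finger_force: 13.9
```

Call:
play_rows([
  [[0, 0, 0, 0, 0.55], [0, 0, 0, 0, 0.45], [0, 0, 0, 0, 0.35], [0, 0, 0, 0, 0.35], [0, 0, 0, 0, 0.35], [0, 0, 0, 0, 0.35], [0, 0, 0, 0, 0.35], [0, 0, 0, 0, 0.35]],
])

```text
clock: 31.3
eef_pos: [0.4583, 0.0688, 0.1501]
orientation: [-0.189, -3.136, 0.0]
wrist_force: [0.1, 0.6, 0.1]
gripper_width: 0.65
finger_force: 0.0
```

```bash
python3 - <<'E'
from path import *
forces()
E
```

```text
grasp [0.4583 0.0688 0.1688] yaw_y 83.12 tilt [-0.0001 -0.0001] F [0.09 0.56 0.11] T [ 0.04 -0.11  0.01] w 0.650058517970762 t 31.3
in bar_end 0.1191 0.075
along -0.02 inward -0.57 | from torque: along -0.60 inward -0.29 | Tz 0.011 up 0.11
```

Call:
play_rows([
  [[0, 0, 0.1, 0, 0.35], [0, 0, 0.25, 0, 0.35], [0, 0, 0.45, 0, 0.35], [0, 0, 0.7, 0, 0.35], [0, 0, 1, 0, 0.35]],
])

```text
clock: 31.8
eef_pos: [0.4577, 0.0688, 0.2512]
orientation: [-0.188, -3.135, 0.0]
wrist_force: [0.5, -0.1, -0.8]
gripper_width: 0.651
finger_force: 0.0
```

Call:
play_rows([
  [[0, 0, 0.5, 0, 0.35], [0, -0.5, 0.6, 0, 0.35], [0, -1, 0.6, 0, 0.35]],
])

```text
clock: 32.1
eef_pos: [0.4602, -0.0305, 0.3139]
orientation: [0.181, 3.129, -0.002]
wrist_force: [0.6, -0.9, -0.7]
gripper_width: 0.647
finger_force: 0.0
```

Call:
play_rows([
  [[0, -0.5, 0, 0, 0.35], [0, -1, 0, 0, 0.35], [0, -1, 0, 0, 0.35], [0, -1, 0, 0, 0.35], [0, -1, 0, 0, 0.35]],
])

```text
clock: 32.6
eef_pos: [0.4582, -0.1293, 0.3104]
orientation: [-0.188, -3.136, -0.001]
wrist_force: [0.5, 0.3, -0.7]
gripper_width: 0.649
finger_force: 0.0
```

```bash
python3 - <<'E'
from h import *
c=cam('scene');save(c,'s7.png',(220,150,330,270),5)
c=cam('top');cl=cloud(c)
k=(cl[...,0]>.42)&(cl[...,0]<.49)&(cl[...,1]>.03)&(cl[...,1]<.11)&(cl[...,2]>.183)&(cl[...,2]<.2);P=cl[k];print(len(P),P.mean(0),P.min(0),P.max(0))
E
```

```text
167 [0.45404161 0.07059888 0.19022663] [0.43184887 0.05508417 0.18521042] [0.46835892 0.08525288 0.19394028]
```

View pics/s7.png

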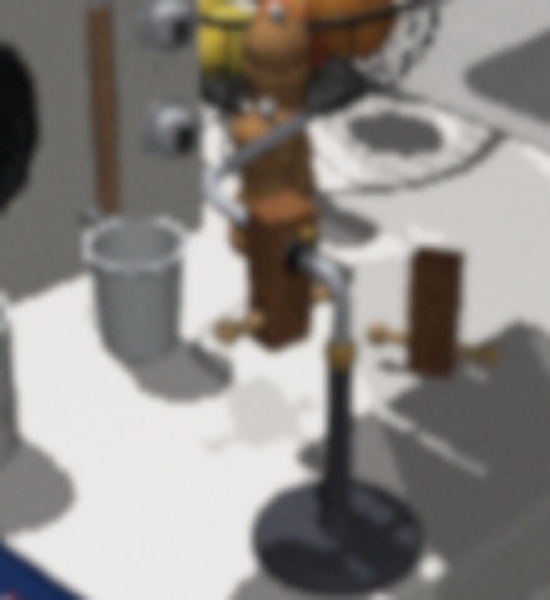

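The hanger hangs upright at (280,270), snug against the black collar at (298,255), with the gripper clear. I'll hand it in.

```bash
python3 -c "
from workcell import manip
print(manip.hand_in())"
```

```text
the job is handed in; nothing more can be done
None
```

I threaded the hanger, slid it round the bend and pressed it on the bumper at about 6 N for over 0.5 s; it hangs upright, released, by the last image, and I handed the job in at about 33 s, but no verdict was returned.

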